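# Hook and latch the filter lid of a bench air-filter unit

## Task

Close the small bench filter unit with its blue lid: holding the lid tilted, hook its lip under the steel ledge, swing it down into the frame, then press its free end down until the orange catch has snapped over it and the lid lies flat and fully home. Work gently by feel, without forcing the unit, and leave the beaker, the bottle and the tape roll where they stand.

Things in the scene. Friction and masses are not known exactly. Their poses are not given: they have to be found in the camera images.
- unit: White bench filter unit, fixed, 200 x 132 x 45 mm, a grey lid frame on top. Origin: on the bench under the frame's middle; x from the steel ledge (-x end, nearer the robot) to the orange catch (+x end), z up. The whole frame (seat, ledge, stop, guides, catch) is clamped up to 3 mm either way in x and 5 mm up or down off the nominal places given here: unmeasured, feel for it. Load limit 20 N.
- seat (a point): Nominal middle of the frame's level seat on which the lid lies: x = 0, y = 0, z = 55 mm in the unit's frame (truly 50 to 60 mm). Open over white pleats from x = -28 to +52 mm. Side guides, inner faces at y = +-45.5 mm, x -40 to +44 mm, reach 16 mm above the seat, flared outward at the top. An end wall at x = +63.5 mm stands 5 mm above the seat.
- ledge (a point): Nominal middle of the lower front edge of the dark steel ledge: x = -50 mm, y = 0, 8 mm above the seat. The ledge overhangs the seat from x = -61 to -50 mm, 84 mm wide, its top 13 mm above the seat. Under it, at x = -61 mm, a stop wall ends the slot.
- catch_tip (a point): Nominal place of the closed catch's nose tip: unit x = +57.5 mm, y = 0, 6 mm above the seat (its flat underside). The nose is 30 mm wide; from 7.5 mm above the seat its face is a ramp, 60 degrees steep, up to 17 mm above the seat at x = +63 mm. Two posts beside it (y = +-20 mm, from x = +67 mm) are 18 mm above the seat.
- lid: Loose blue lid, 0.1 to 0.2 kg, 122 (x) x 86 (y) mm, at first flat on the bench. Origin: centre of its underside; z up. Plate 5 mm thick, x -48 to +61 mm; lip 4 mm thick, 60 mm wide, flush with the underside, x -61 to -48 mm. Grip bar across it at x = 0: 14 mm thick (x), 54 mm long (y), top 35 mm above the underside. White-lined thumb pad to press on at x = +38 mm.
- catch (a joint): Travel of the orange sprung catch, m: 0 = fully forward (closed), up to 0.009 pushed back to +x. The lid's free edge, pressed down its ramp, drives it back 3.5 to 6 mm, then it springs forward over the lid's top. Spring 1.2 N plus 0.4 N per mm; pressing on the lid's thumb pad takes some 3 to 10 N. In the frame the lid has 2.5 mm play along x and 2.5 mm to each side.
- lid_lip (a point): Middle of the lid's lip end: x = -61 mm, y = 0, z = 2 mm in the lid's frame.
- lid_edge (a point): Bottom middle of the lid's free edge: x = +61 mm, y = 0, z = 0 in the lid's frame.
- beaker: Empty glass beaker, 56 mm wide, 71 mm tall, loose; origin at the centre of its underside. To be left alone.
- bottle: Reagent bottle with blue screw cap, 56 mm wide, 105 mm tall, loose; origin at the centre of its underside. To be left alone.
- tape: Green roll of labelling tape lying flat, 60 mm wide, 19 mm high, loose; origin at the centre of its underside. To be left alone.
Things that resemble listed ones, but are neither listed nor needed, are in the scene too. Of the things that look like the lid, the larger one is meant.

How it is judged:
By the outcome, as a careful person would: the job done as asked, in the order asked, and still so for the second after the job is handed in, with the robot touching nothing.
It also fails if it takes over 72 s, if anything falls off the work surface, if the arm or the gripper's body presses on something with over 40 N, if the wrist force passes 120 N, or if a joint passes its speed limit or range.

## Robot

A 6-joint arm with a two-finger parallel gripper is mounted at the origin on the work surface; the furniture and walls round the work are solid. World frame = base frame: x ahead of the robot, y to its left, z up, the work surface at z = 0. Lengths are in m, angles in rad, forces in N, time in s.
With the tool pointing down it reaches from about 0.35 to 0.975 m from the base axis. Payload 4.9 kg.
Tool frame: the origin (TCP) lies on the centre line of the jaws, within the pads' length; the fingertips stand 8 mm ahead of it and the grasp point (between the pads) lies 11 mm behind it; z points along the fingers, y is the line along which they close (so a half turn about z gives the same grasp; the last joint's range is limited). The gripper opens to 85 mm and grips with 20 to 120 N. Pads are 22 mm wide; open, the fingers measure 114 mm over their backs; the gripper's body (76 mm by 85 mm) begins 54 mm behind the grasp point. The pads swing forward as they close: fully open they stand 13 mm farther back than shut.
Start: joints at [1.086, 0.053, 1.613, -0, 1.476, -0.119], TCP at [0.224, 0.584, 0.239] pointing down, gripper open.
Joint ranges: [-3.01, 3.01], [-1.01, 2.22], [0.06, 2.58], [-1.02, 4.17], [0.09, 2.62], [-3.14, 3.14]. Speed limits (rad/s): [2.57, 2.57, 3.14, 3.14, 3.14, 3.14].

## Interface

Orientations are given as a rotation vector (axis times angle).
In Python, from station import ctrl gives the robot as it stands.
- The arm moves only by the shell command python3 -m jog 'ROWS' [FORCE]. ROWS is rows parted by semicolons, their numbers by spaces, 1 to 20 of them, each of 7 numbers: the finger opening in m, then dx, dy, dz in m, then a rotation vector rx, ry, rz in rad; each row is the pose to reach, as a shift and turn from the pose commanded when the command began, along the tool's axes at that moment; what a row does not reach only later rows make up. A row lasts 1/12 s, in which the tool goes at most 0.0417 m and 0.125 rad, less where a joint would pass 70% of its speed; a pose out of reach is approached as far as the arm can. The fingers move at their own pace and stop on an object; FORCE is the grip in N (left out, the last holds). Time passes only in rows, so rows that do not move let the fingers close. It prints the time, the measured TCP pose, the force, the opening and the grip force at its end.
- ctrl.get_obs(): the state, without advancing time (a new reading comes with each control period).
- ctrl.get_image(name): name is "side" or "top"; returns the picture (400x640x3 uint8, red, green, blue); there is no depth.
- ctrl.camera_params(name): a dict with "fx", "fy", "cx", "cy" (pixels), "T" (4x4, takes a point from camera to world coordinates). Camera axes: x right, y down, z forward; pixel columns grow to the right and rows downward; lengths in m; the calibration is good to about 2 mm. A picture is of the moment at which its call begins. camera_params takes no time and is no camera call.
- ctrl.finish_job(): hands the job in; it is judged then, once.
Trained networks look in the newest picture that a camera, given by its name, has taken for a name from the list of things; names that differ only in an ending like _2 or _b are one class to them, and where a whole thing is asked for, a point or a joint stands for the part that bears it (a point fixed in the world has none). Each returns a list of dicts, best first, with "p" (0 to 1); they miss things now and then, are a little off and sometimes report something else, mostly with a low value. They report only what shows in the picture. A call takes as long as a camera call. They do not tell look-alikes from the thing itself.
- ctrl.find_in(camera, thing): "extent" ([left, top, right, bottom] in pixels, round what is visible of it).
- ctrl.cut_out(camera, thing): "mask" (400x640 bool, what is visible of it) and "extent" ([left, top, right, bottom] in pixels, round what is visible of it).
- ctrl.tip_of(camera, thing): "xy" ([column, row] in pixels: a listed point, or the origin of a listed thing).
The state is a dict: "t": time; "q": joint angles; "dq": joint speeds; "effort": joint torques, N m; "tool_pos": TCP position; "tool_rot": TCP orientation; "contact_force": force on the tool from outside, world axes, zero at the start; "wrist_torque": the same for the moment, N m; "opening": finger opening in m; "grip_force": force on a finger pad.
Only numpy, scipy, OpenCV 4.12 (cv2) and the standard library are available. Lean on these libraries where they do the work, as an engineer would, in place of code of your own. Each camera call takes 0.05 s, during which the arm holds its last target. There are 200 camera calls.

## Working session

There is one attempt and no reset: what is moved stays moved. The work goes in short steps, Python scripts to look and compute and a shell command to move; the robot and the scene stay as the last step left them, time stands still between calls to the robot, and variables do not carry over. Pictures are saved under pics/ and viewed, at most 10 in all, crops included, and the job is handed in when it is done.

```bash
mkdir -p pics; ls
python3 - <<'E'
from station import ctrl
import cv2,numpy as np
for c in("top","side"):
    im=ctrl.get_image(c); cv2.imwrite(f"pics/{c}0.png",im[:,:,::-1])
    p=ctrl.camera_params(c); print(c,p["fx"],p["cx"],p["cy"],np.round(p["T"],3).tolist())
    for th in("lid","unit","lid_lip","lid_edge","ledge","catch_tip","seat"):
        r=ctrl.tip_of(c,th); print(th,[(np.round(d["xy"]).tolist(),round(d["p"],2)) for d in r[:3]])
print(ctrl.get_obs())
E
```

```text
pics
top 371.09888750795204 317.56447350727774 203.65798309700142 [[-0.019, -0.977, 0.211, 0.376], [-1.0, 0.019, -0.003, 0.042], [-0.001, -0.211, -0.978, 0.898], [0.0, 0.0, 0.0, 1.0]]
lid [([329.0, 239.0], 0.72), ([270.0, 225.0], 0.7)]
unit [([398.0, 219.0], 0.91)]
lid_lip [([322.0, 254.0], 0.94), ([272.0, 249.0], 0.78)]
lid_edge [([267.0, 202.0], 0.98), ([334.0, 221.0], 0.94)]
ledge [([404.0, 238.0], 0.82)]
catch_tip [([399.0, 194.0], 0.87)]
seat [([400.0, 217.0], 0.87)]
side 503.1983519084071 320.0827473482112 197.44444780589993 [[0.936, -0.215, 0.28, 0.305], [-0.353, -0.593, 0.724, -0.706], [0.011, -0.776, -0.631, 0.689], [0.0, 0.0, 0.0, 1.0]]
lid [([274.0, 237.0], 0.82), ([267.0, 185.0], 0.75)]
unit []
lid_lip [([242.0, 191.0], 0.93), ([406.0, 209.0], 0.61), ([292.0, 181.0], 0.57)]
lid_edge [([297.0, 179.0], 0.89), ([296.0, 234.0], 0.72)]
ledge [([403.0, 210.0], 0.27)]
catch_tip [([354.0, 258.0], 0.81)]
seat [([320.0, 270.0], 0.56)]
{'t': 0.8, 'q': array([ 1.08599451e+00,  5.26844665e-02,  1.61287679e+00, -2.84487461e-05,
        1.47597443e+00, -1.19014024e-01]), 'dq': array([-6.63716237e-04, -8.31033330e-04,  1.44409437e-03, -9.68363120e-04,
       -2.42380019e-04, -9.71023076e-05]), 'effort': array([-2.30839905e-03, -3.93650329e+01, -3.70429945e+01, -2.88500578e-04,
        5.77105602e-04, -2.24200541e-06]), 'tool_pos': array([0.22356681, 0.58364301, 0.2393271 ]), 'tool_rot': array([5.71368034e-01, 3.08915306e+00, 7.22089052e-05]), 'contact_force': array([0.25897301, 0.01932156, 0.64792602]), 'wrist_torque': array([-0.02845832,  0.02425662,  0.01359254]), 'grip_force': 0.0, 'opening': 0.08535968291471188}
```

View pics/top0.png

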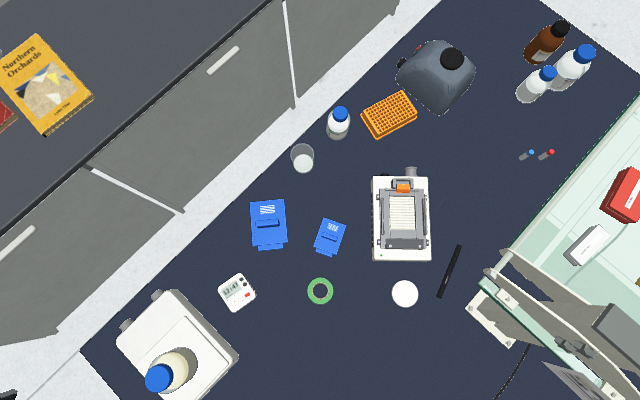

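View pics/side0.png

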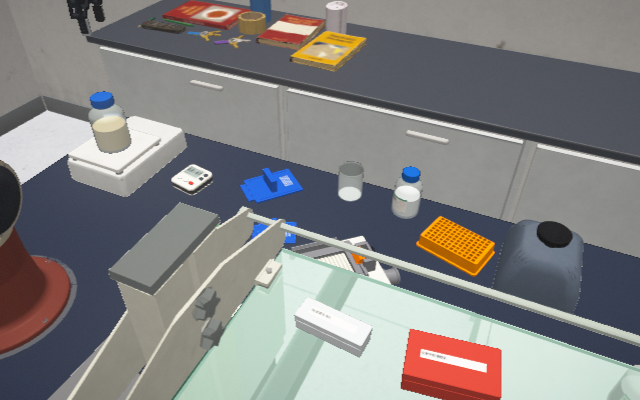

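The top picture shows blue lid candidates at (268,224), which is the larger, and (329,237), a smaller look-alike. The bottle caps are also blue. The unit is at (401,218) with its ledge at the bottom and its catch at the top (403,187). I choose the larger lid at (268,224) and will check it in a crop.

```bash
cat > h.py <<'E'
from station import ctrl
import cv2,numpy as np
from scipy.spatial.transform import Rotation as R
from scipy.optimize import minimize
P={c:ctrl.camera_params(c) for c in("top","side")}
def proj(c,X):
    p=P[c];T=np.array(p["T"]);q=(np.atleast_2d(X)-T[:3,3])@T[:3,:3]
    return np.c_[p["fx"]*q[:,0]/q[:,2]+p["cx"],p["fy"]*q[:,1]/q[:,2]+p["cy"]]
def onz(c,uv,z):
    p=P[c];T=np.array(p["T"]);d=T[:3,:3]@[(uv[0]-p["cx"])/p["fx"],(uv[1]-p["cy"])/p["fy"],1]
    return T[:3,3]+d*(z-T[2,3])/d[2]
def box(x0,x1,y0,y1,z0,z1): return np.array([[x,y,z] for x in(x0,x1) for y in(y0,y1) for z in(z0,z1)])/1000
LID=[box(-48,61,-43,43,0,5),box(-61,-48,-30,30,0,4),box(-7,7,-27,27,5,35)]
UNIT=[box(-100,100,-66,66,0,45)]
def render(c,parts,Rm,t,S=4):
    m=np.zeros((400*S,640*S),np.uint8)
    for b in parts:
        uv=(proj(c,b@Rm.T+t)+.5)*S
        cv2.fillConvexPoly(m,cv2.convexHull(np.round(uv).astype(np.int32)),1)
    return m
def fit(parts,masks,x0):
    S=4;M={c:cv2.resize(m.astype(np.uint8),None,fx=S,fy=S,interpolation=cv2.INTER_NEAREST) for c,m in masks.items()}
    def f(v):
        Rm=R.from_euler("z",v[2]).as_matrix();s=0
        for c,m in M.items():
            r=render(c,parts,Rm,np.array([v[0],v[1],0]));s+=1-(r&m).sum()/(r|m).sum()
        return s
    return minimize(f,x0,method="Nelder-Mead",options=dict(initial_simplex=np.array(x0)+np.array([[0,0,0],[.01,0,0],[0,.01,0],[0,0,.1]]),xatol=1e-4,fatol=1e-4))
E
python3 - <<'E'
from h import *
masks={}
for c in("top","side"):
    im=ctrl.get_image(c); ms=ctrl.cut_out(c,"lid"); print(c,[(m["extent"],int(m["mask"].sum()),m["p"]) for m in ms])
    masks[c]=[m["mask"] for m in ms if abs((m["extent"][0]+m["extent"][2])/2-270)<20 and (m["extent"][1]+m["extent"][3])/2<(400 if c=="top" else 205)][0]
    if c=="top":top=im
e=onz("top",(267,202),0);l=onz("top",(272,249),0);print(e,l)
x0=[*((e+l)/2)[:2],np.arctan2(*(e-l)[1::-1])]
for k in(["top"],["top","side"]):
    r=fit(LID,{c:masks[c] for c in k},x0);print(k,r.x,r.fun)
for n,uv,z in(("ledge",(404,238),.063),("catch",(399,194),.061),("seat",(400,217),.055),("small e",(334,221),0),("small l",(322,254),0)): print(n,onz("top",uv,z))
um=ctrl.cut_out("top","unit")[0];print(um["extent"])
c=cv2.resize(top[165:275,230:450],None,fx=3.6,fy=3.6,interpolation=cv2.INTER_CUBIC)
cv2.imwrite("pics/crop.png",c[:,:,::-1])
np.save("um.npy",um["mask"])
u=fit(UNIT,{"top":um["mask"]},[*((onz("top",(404,238),.06)+onz("top",(399,194),.06))/2)[:2],0.]);print(u.x,u.fun)
for n in("beaker","bottle","tape"):
    r=ctrl.tip_of("top",n)[0];print(n,onz("top",r["xy"],0))
E
```

```text
top [([249.4, 198.6, 289.6, 253.7], 1711, 0.81), ([310.2, 219.1, 346.6, 258.6], 901, 0.8)]
side [([236.5, 166.0, 300.4, 203.3], 1403, 0.94), ([252.2, 220.4, 297.7, 246.1], 248, 0.78), ([396.2, 167.3, 421.9, 218.2], 1266, 0.71)]
[0.57634301 0.1645331  0.        ] [0.45999487 0.15136087 0.        ]
['top'] [0.52022682 0.16077346 0.08048095] 0.03341203405594906
['top', 'side'] [0.52036937 0.1595068  0.08498232] 0.08740364530319344
ledge [ 0.47312682 -0.15388678  0.063     ]
catch [ 0.57580777 -0.14974111  0.061     ]
seat [ 0.52272085 -0.14985627  0.055     ]
small e [ 5.25470939e-01 -8.16918186e-05  0.00000000e+00]
small l [0.44569422 0.03105205 0.        ]
[372.4, 167.5, 430.0, 260.8]
[ 0.52698369 -0.15526411 -0.01957925] 0.05531792530822044
beaker [0.67105732 0.07404501 0.        ]
bottle [ 0.76599692 -0.01417019  0.        ]
tape [0.36257725 0.03497254 0.        ]
```

View pics/crop.png

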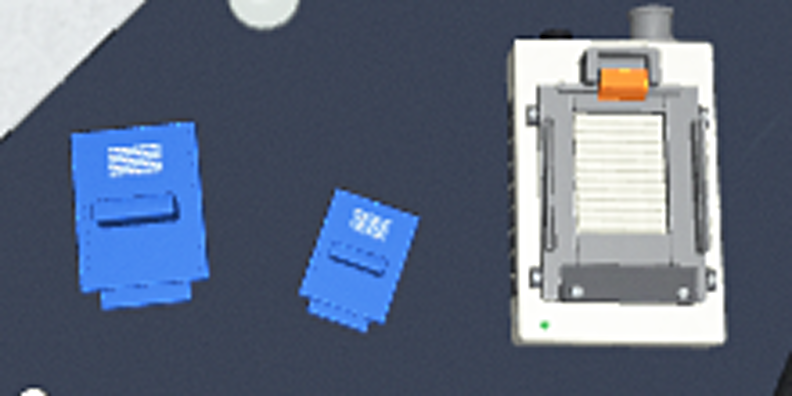

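The crop shows the large lid at crop (140,215) with its lip at the bottom, the smaller look-alike at (360,260), and the unit at (617,195). The large lid is the right one. I'll refine both poses by colour and work out the first move.

```bash
cat >> h.py <<'E'
def tool(yaw,tilt):  # tool y along lid x; tilt lifts the free end
    return R.from_euler("z",yaw)*R.from_euler("y",-tilt)*R.from_matrix(np.array([[0,1,0],[1,0,0],[0,0,-1.]]))
def goal(Rt,p,Rc=None,pc=None):
    o=ctrl.get_obs();Rc=Rc or R.from_rotvec(o["tool_rot"]);pc=o["tool_pos"] if pc is None else pc
    d=Rc.inv().apply(np.array(p)-pc);w=(Rc.inv()*Rt).as_rotvec()
    print("shift",np.round(d,4),"rot",np.round(w,4),"rows",np.ceil(np.linalg.norm(d)/.04),np.ceil(np.linalg.norm(w)/.12))
E
python3 - <<'E'
from h import *
im=ctrl.get_image("top").astype(int);si=ctrl.get_image("side").astype(int)
def blue(i): return (i[...,2]>130)&(i[...,2]-i[...,0]>70)
bt=blue(im);bt[:,:240]=0;bt[:,300:]=0;bt[:190]=0;bt[260:]=0
bs=blue(si);bs[:,:230]=0;bs[:,305:]=0;bs[:160]=0;bs[206:]=0
for k in({"top":bt},{"side":bs},{"top":bt,"side":bs}):
    r=fit(LID,k,[.52,.16,.083]);print("lid",r.x,r.fun)
bg=im[200:215,345:360].reshape(-1,3).mean(0);u=(np.abs(im-bg).sum(2)>45)
u[:,:362]=0;u[:,440:]=0;u[:176]=0;u[270:]=0
u=cv2.morphologyEx(u.astype(np.uint8),cv2.MORPH_CLOSE,np.ones((7,7)))
n,l,s,_=cv2.connectedComponentsWithStats(u);u=l==1+np.argmax(s[1:,4]);print(s[1:])
r=fit(UNIT,{"top":u},[.526,-.153,-.02]);print("unit",r.x,r.fun)
# hood foot triangulation
A=[];b=[]
for c,uv in(("top",(488,297)),("side",(268,270))):
    o=P[c]["T"];o=np.array(o)[:3,3];d=onz(c,uv,0)-o;d/=np.linalg.norm(d);M=np.eye(3)-np.outer(d,d);A.append(M);b.append(M@o)
x=np.linalg.lstsq(np.vstack(A),np.hstack(b),rcond=None)[0];print("hood",x,np.linalg.norm(np.vstack(A)@x-np.hstack(b)))
L=fit(LID,{"top":bt,"side":bs},[.52,.16,.083]).x
goal(tool(L[2],0),[L[0],L[1],.10])
E
```

```text
lid [0.52025103 0.16086755 0.0846746 ] 0.08375497900742812
lid [0.52016835 0.16041456 0.07733099] 0.09777604030926934
lid [0.51998491 0.16080252 0.08408718] 0.17984136285728602
[[ 371  176   61   86 5026]]
unit [ 0.52571786 -0.15514869 -0.03857697] 0.019196461301595802
hood [ 0.37490155 -0.26813536  0.21124327] 0.04025684932721315
shift [-0.4281 -0.2888  0.1393] rot [-0.     -0.      1.1209] rows 14.0 10.0
```

```bash
R="0.06 -0.428 -0.289 0 0 0 1.121"; python3 -m jog '0.06 -0.428 -0.289 0 0 0 1.121;0.06 -0.428 -0.289 0 0 0 1.121;0.06 -0.428 -0.289 0 0 0 1.121;0.06 -0.428 -0.289 0 0 0 1.121;0.06 -0.428 -0.289 0 0 0 1.121;0.06 -0.428 -0.289 0 0 0 1.121;0.06 -0.428 -0.289 0 0 0 1.121;0.06 -0.428 -0.289 0 0 0 1.121;0.06 -0.428 -0.289 0 0 0 1.121;0.06 -0.428 -0.289 0 0 0 1.121;0.06 -0.428 -0.289 0 0 0 1.121;0.06 -0.428 -0.289 0 0 0 1.121;0.06 -0.428 -0.289 0 0 0 1.121;0.06 -0.428 -0.289 0 0 0 1.121;0.06 -0.428 -0.289 0 0 0 1.121;0.06 -0.428 -0.289 0 0 0 1.121;0.06 -0.428 -0.289 0 0 0 1.121' 20
python3 - <<'E'
from h import *
goal(tool(.084,0),[.520,.1607,.018])
im=ctrl.get_image("top");cv2.imwrite("pics/u.png",cv2.resize(im[160:280,340:460],None,fx=5,fy=5,interpolation=cv2.INTER_CUBIC)[:,:,::-1])
E
```

```text
t: 2.72
tool_pos: [0.5192, 0.1617, 0.2393]
tool_rot: [-2.124, -2.314, -0.0]
contact_force: [-0.3, 1.0, -0.7]
opening: 0.0597
grip_force: 0.0
shift [-0.0011  0.0007  0.2213] rot [-0.0001 -0.0003  0.0016] rows 6.0 1.0
```

View pics/u.png

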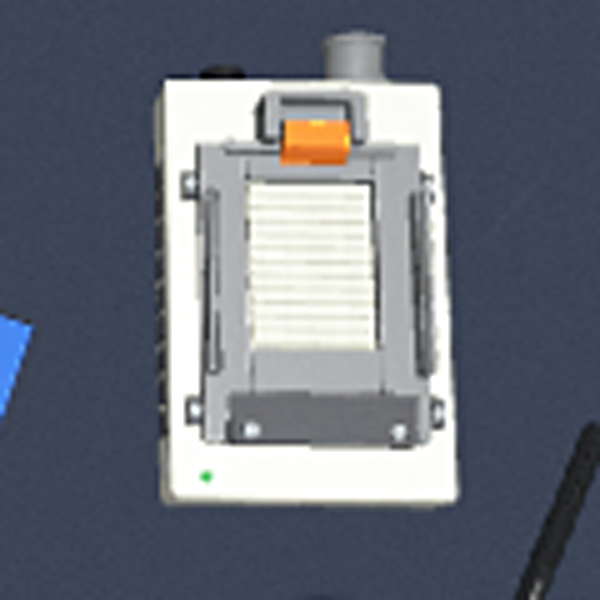

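The crop shows the ledge's front edge from (231,393) to (418,393), the orange nose's front edge from (280,163) to (349,164), and the pleat opening with corners at (247,183), (373,183), (250,348) and (380,350).

```bash
python3 - <<'E'
from h import *
g=lambda u,v,z:onz("top",(340+u/5-.4,160+v/5-.4),z)[:2]
pr=lambda n,p,q:print(n,(p+q)/2,"dir",np.arctan2(-(q-p)[0]*-1,-(q-p)[1]) ,np.linalg.norm(p-q))
pr("ledge",g(231,393,.068),g(418,393,.068))
pr("nose",g(280,163,.062),g(349,164,.062))
pr("pl-front",g(250,348,.055),g(380,350,.055))
pr("pl-back",g(247,183,.055),g(373,183,.055))
pr("bodyback",g(165,81,.045),g(439,85,.045)); pr("bodybase front",g(163,503,.0),g(455,504,.0))
E
python3 -m jog '0.06 -0.001 0.0007 0.221 0 0 0;0.06 -0.001 0.0007 0.221 0 0 0;0.06 -0.001 0.0007 0.221 0 0 0;0.06 -0.001 0.0007 0.221 0 0 0;0.06 -0.001 0.0007 0.221 0 0 0;0.06 -0.001 0.0007 0.221 0 0 0;0.06 -0.001 0.0007 0.221 0 0 0;0.06 -0.001 0.0007 0.221 0 0 0;0.01 -0.001 0.0007 0.221 0 0 0;0.01 -0.001 0.0007 0.221 0 0 0;0.01 -0.001 0.0007 0.221 0 0 0;0.01 -0.001 0.0007 0.221 0 0 0;0.01 -0.001 0.0007 0.221 0 0 0;0.01 -0.001 0.0007 0.221 0 0 0;0.01 -0.001 0.0007 0.221 0 0 0' 50
```

```text
ledge [ 0.47207587 -0.15380144] dir -0.01927926066832789 0.08381607642821151
nose [ 0.57946201 -0.1578867 ] dir -0.034391797161107046 0.03196682100869397
pl-front [ 0.49383307 -0.15390051] dir -0.034833152279065104 0.059442100312553016
pl-back [ 0.57184711 -0.15683034] dir -0.01943841671243012 0.05876510516618778
bodyback [ 0.62326185 -0.15862498] dir -0.03470688026950771 0.1307566538464442
bodybase front [ 0.42704353 -0.1587681 ] dir -0.02259181086287367 0.13982650556411338
t: 4.02
tool_pos: [0.5223, 0.16, 0.0207]
tool_rot: [2.125, 2.311, 0.004]
contact_force: [-1.3, 1.6, 5.9]
opening: 0.013
grip_force: 51.7
```

```bash
python3 -m jog '0.01 0 0 -0.12 0 0 0;0.01 0 0 -0.12 0 0 0;0.01 0 0 -0.12 0 0 0;0.01 0 0 -0.12 0 0 0;0.01 0 0 -0.12 0 0 0;0.01 0 0 -0.12 0 0 0'
python3 - <<'E'
from h import *
yaw=-.034;O=np.array([.5215,-.1558,0]);Rz=R.from_euler("z",yaw)
# lid lip-bottom corner at frame x=-42, z=seat nominal+ 12mm ; tilt 15deg
th=np.radians(15)
Rl=Rz*R.from_euler("y",-th)
lidO=O+Rz.apply([-.042,0,.055+.06])-Rl.apply([-.061,0,0])
goal(tool(yaw,th),lidO+Rl.apply([0,0,.0205]))
for c in("top","side"):
    im=ctrl.get_image(c);cv2.imwrite(f"pics/lift_{c}.png",im[:,:,::-1])
a=cv2.imread("pics/lift_top.png")[120:300,180:420];b=cv2.imread("pics/lift_side.png")[60:240,180:420]
cv2.imwrite("pics/lift.png",cv2.resize(np.hstack([a,b]),None,fx=1.66,fy=1.66))
E
```

```text
t: 4.52
tool_pos: [0.5203, 0.1596, 0.138]
tool_rot: [-2.126, -2.313, 0.0]
contact_force: [-0.4, 1.1, -2.0]
opening: 0.0128
grip_force: 50.7
shift [-0.3158 -0.0137 -0.0125] rot [-0.2618 -0.0154  0.1173] rows 8.0 3.0
```

View pics/lift.png

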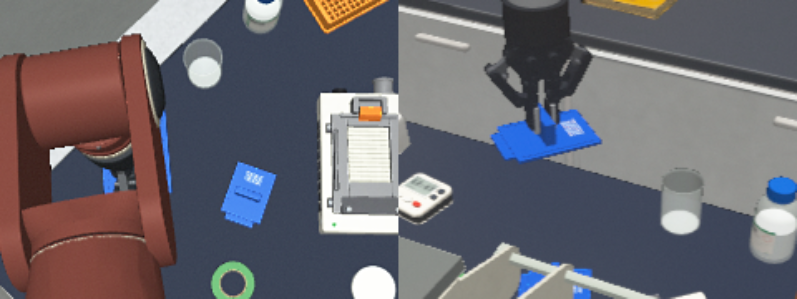

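The lid is held level in the jaws, at side crop (545,130). I'll check hood clearance before crossing over.

Run:
```python
from h import *
def tri(a,b):
    A=[];B=[]
    for c,uv in(("top",a),("side",b)):
        o=np.array(P[c]["T"])[:3,3];d=onz(c,uv,0)-o;d/=np.linalg.norm(d);M=np.eye(3)-np.outer(d,d);A.append(M);B.append(M@o)
    x=np.linalg.lstsq(np.vstack(A),np.hstack(B),rcond=None)[0];return np.round(x,3),round(float(np.linalg.norm(np.vstack(A)@x-np.hstack(B))),4)
for a in((500,250),(483,285),(470,310),(548,292),(488,297)):
    for b in((248,212),(325,243),(268,270),(245,212)): 
        r=tri(a,b)
        if r[1]<.02: print(a,b,*r)
```

```text
(483, 285) (248, 212) [ 0.381 -0.229  0.278] 0.0172
(483, 285) (245, 212) [ 0.379 -0.229  0.278] 0.0147
(548, 292) (248, 212) [ 0.369 -0.298  0.337] 0.0162
(548, 292) (245, 212) [ 0.368 -0.297  0.337] 0.014
```

Run:
```python
import cv2,numpy as np
a=cv2.imread("pics/top0.png")[220:400,420:640];b=cv2.imread("pics/side0.png")[195:395,60:360]
a=cv2.resize(a,None,fx=1.8,fy=1.8);b=cv2.resize(b,(396,324))
cv2.imwrite("pics/hood.png",np.hstack([a,b[:324]]))
```

```text
(no output)
```

View pics/hood.png

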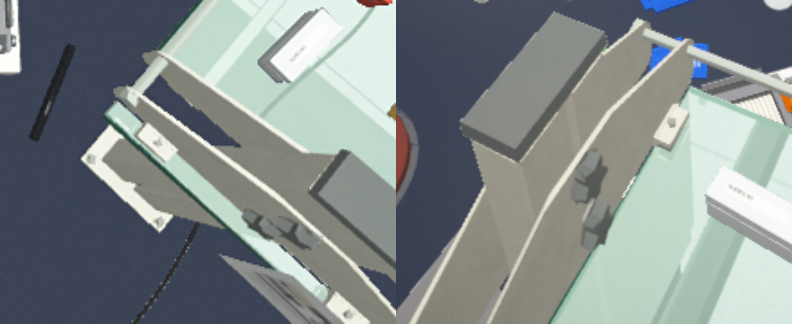

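The crop shows the hood's nearest corner at left crop (105,115), about (0.38, -0.23, 0.27) in the world. The arm should pass a few centimetres clear of it.

```bash
python3 -m jog '0.01 -0.16 -0.007 -0.012 -0.262 -0.0154 0.117;0.01 -0.16 -0.007 -0.012 -0.262 -0.0154 0.117;0.01 -0.16 -0.007 -0.012 -0.262 -0.0154 0.117;0.01 -0.16 -0.007 -0.012 -0.262 -0.0154 0.117;0.01 -0.27 -0.0137 -0.0125 -0.262 -0.0154 0.117;0.01 -0.27 -0.0137 -0.0125 -0.262 -0.0154 0.117;0.01 -0.27 -0.0137 -0.0125 -0.262 -0.0154 0.117;0.01 -0.316 -0.0137 -0.0125 -0.262 -0.0154 0.117;0.01 -0.316 -0.0137 -0.0125 -0.262 -0.0154 0.117;0.01 -0.316 -0.0137 -0.0125 -0.262 -0.0154 0.117;0.01 -0.316 -0.0137 -0.0125 -0.262 -0.0154 0.117'
cat >> h.py <<'E'
YAW=-.034;O=np.array([.5215,-.1558,0]);Rz=R.from_euler("z",YAW)
def lip(h=.0205):  # where the lip's lower end corner is in the unit's frame, from the tool pose
    o=ctrl.get_obs();Rt=R.from_rotvec(o["tool_rot"]);p=Rt.apply([0,-.061,h])+o["tool_pos"]
    rel=(Rz.inv()*Rt*R.from_matrix([[0,1,0],[1,0,0],[0,0,-1]])).as_euler("ZYX",degrees=True)
    print("lip corner mm",np.round(1e3*Rz.inv().apply(p-O),1),"yaw,tilt",np.round(rel[0],2),np.round(-rel[1],2),"F(unit)",np.round(Rz.inv().apply(o["contact_force"]),1),"T",np.round(o["wrist_torque"],2))
def corner(x,z,tilt,y=0,h=.0205): # shift to bring the lip corner to (x,y,z) mm in the unit's frame, tilt deg
    Rt=tool(YAW,np.radians(tilt));goal(Rt,O+Rz.apply([x/1e3,y/1e3,z/1e3])-Rt.apply([0,-.061,h]))
E
python3 - <<'E'
from h import *
lip();corner(-42,68,15)
im=ctrl.get_image("side");a=im[130:330,180:440]
t=ctrl.get_image("top");b=t[120:320,300:560]
cv2.imwrite("pics/over.png",cv2.resize(np.hstack([b,a]),None,fx=1.53,fy=1.53)[:,:,::-1])
E
```

```text
t: 5.53
tool_pos: [0.5324, -0.1558, 0.1487]
tool_rot: [2.118, 2.046, 0.268]
contact_force: [0.4, 0.8, -0.7]
opening: 0.0128
grip_force: 50.6
lip corner mm [-42.8   0.4 113.3] yaw,tilt -0.07 14.83 F(unit) [ 0.4  0.8 -0.7] T [-0.02  0.2   0.  ]
shift [-0.0004 -0.0108  0.0438] rot [-0.003  -0.0019 -0.0012] rows 2.0 1.0
```

View pics/over.png

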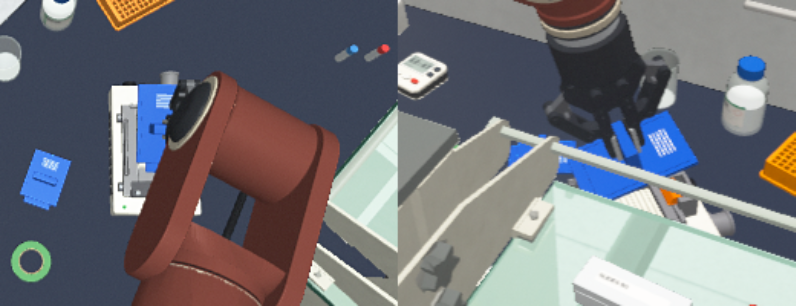

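```bash
python3 -m jog '0.01 -0.0011 -0.0108 0.0438 -0.003 -0.0019 -0.0012;0.01 -0.0011 -0.0108 0.0438 -0.003 -0.0019 -0.0012;0.01 -0.0011 -0.0108 0.0438 -0.003 -0.0019 -0.0012;0.01 -0.0011 -0.0108 0.0438 -0.003 -0.0019 -0.0012' >/dev/null
python3 -c 'from h import *;lip()'
python3 -m jog '0.01 0 -0.0013 0.0049 0 0 0;0.01 0 -0.0013 0.0049 0 0 0;0.01 0 -0.0013 0.0049 0 0 0'>/dev/null
python3 -c 'from h import *;lip()'
python3 -m jog '0.01 0 -0.0005 0.0019 0 0 0;0.01 0 -0.0005 0.0019 0 0 0'>/dev/null
python3 -c 'from h import *;lip()'
```

```text
lip corner mm [-40.7  -0.2  69.9] yaw,tilt 0.17 15.16 F(unit) [-0.1 -0.5 -0.4] T [0.02 0.21 0.  ]
lip corner mm [-39.9  -1.5  65.9] yaw,tilt 0.11 15.29 F(unit) [-0.   0.6 -2. ] T [ 0.02  0.19 -0.03]
lip corner mm [-40.4  -1.4  63.2] yaw,tilt 0.09 15.22 F(unit) [ 0.2  0.5 -1.6] T [-0.02  0.24  0.01]
```

```bash
for i in 1; do python3 -m jog '0.01 0 -0.0003 0.001 0 0 0;0.01 0 -0.0005 0.0019 0 0 0;0.01 0 -0.0005 0.0019 0 0 0'>/dev/null; python3 -c 'from h import *;lip()'; done
python3 -m jog '0.01 0 -0.0003 0.001 0 0 0;0.01 0 -0.0003 0.001 0 0 0'>/dev/null;python3 -c 'from h import *;lip()'
python3 -m jog '0.01 0 -0.0003 0.001 0 0 0;0.01 0 -0.0003 0.001 0 0 0'>/dev/null;python3 -c 'from h import *;lip()'
```

```text
lip corner mm [-40.7  -1.3  60.7] yaw,tilt 0.08 15.18 F(unit) [-0.1 -0.5 -0.8] T [-0.01  0.19 -0.  ]
lip corner mm [-40.7  -1.3  59.6] yaw,tilt 0.09 15.18 F(unit) [ 0.6  0.3 -1.1] T [ 0.01  0.16 -0.01]
lip corner mm [-40.7  -1.3  58.6] yaw,tilt 0.08 15.18 F(unit) [ 0.6 -0.8 -1.1] T [-0.    0.17  0.  ]
```

```bash
python3 -m jog '0.01 0 -0.0003 0.001 0 0 0;0.01 0 -0.0003 0.001 0 0 0'>/dev/null;python3 -c 'from h import *;lip()'
python3 -m jog '0.01 0 -0.0003 0.001 0 0 0;0.01 0 -0.0003 0.001 0 0 0'>/dev/null;python3 -c 'from h import *;lip()'
python3 -m jog '0.01 0 -0.0003 0.001 0 0 0;0.01 0 -0.0003 0.001 0 0 0'>/dev/null;python3 -c 'from h import *;lip()'
```

```text
lip corner mm [-40.7  -1.3  57.6] yaw,tilt 0.09 15.19 F(unit) [-0.4 -0.  -1.6] T [-0.04  0.24  0.01]
lip corner mm [-40.7  -1.3  56.5] yaw,tilt 0.09 15.18 F(unit) [-0.  -0.5 -1.5] T [0.01 0.19 0.02]
lip corner mm [-40.7  -1.3  55.5] yaw,tilt 0.09 15.19 F(unit) [-0.4  0.4 -1.6] T [ 0.06  0.18 -0.02]
```

```bash
python3 -m jog '0.01 0 -0.0003 0.001 0 0 0;0.01 0 -0.0003 0.001 0 0 0'>/dev/null;python3 -c 'from h import *;lip()'
python3 -m jog '0.01 0 -0.0003 0.001 0 0 0;0.01 0 -0.0003 0.001 0 0 0'>/dev/null;python3 -c 'from h import *;lip()'
python3 -m jog '0.01 0 -0.0003 0.001 0 0 0;0.01 0 -0.0003 0.001 0 0 0'>/dev/null;python3 -c 'from h import *;lip()'
```

```text
lip corner mm [-40.6  -1.4  54.6] yaw,tilt 0.09 15.21 F(unit) [-0.1  0.2 -0.9] T [ 0.01  0.19 -0.07]
lip corner mm [-40.4  -1.5  54.2] yaw,tilt 0.1 15.23 F(unit) [-0.8  0.2  1.5] T [ 0.09  0.46 -0.02]
lip corner mm [-40.2  -1.5  53.8] yaw,tilt 0.1 15.24 F(unit) [-3.4  0.9  7. ] T [0.36 0.73 0.04]
```

```bash
python3 -m jog '0.01 0 0.0009 -0.0034 0 0 0;0.01 0 0.0009 -0.0034 0 0 0;0.01 0 0.0009 -0.0034 0 0 0'>/dev/null;python3 -c 'from h import *;lip();corner(-41,56,12,y=-1.3);corner(-50,56,12,y=-1.3)'
```

```text
lip corner mm [-40.8  -1.4  55.9] yaw,tilt 0.09 15.2 F(unit) [ 0.1  0.1 -2.1] T [-0.02  0.22  0.01]
shift [-0.0001  0.0009  0.0033] rot [0.0559 0.0019 0.0015] rows 1.0 1.0
shift [-0.0001 -0.0078  0.0009] rot [0.0559 0.0019 0.0015] rows 1.0 1.0
```

```bash
python3 -m jog '0.01 0 0.0009 0.0033 0.056 0.002 0.0015;0.01 0 0.0009 0.0033 0.056 0.002 0.0015;0.01 0 -0.003 0.0022 0.056 0.002 0.0015;0.01 0 -0.0078 0.0009 0.056 0.002 0.0015;0.01 0 -0.0078 0.0009 0.056 0.002 0.0015'>/dev/null;python3 -c 'from h import *;lip()'
python3 -m jog '0.01 0 -0.002 -0.0004 0 0 0;0.01 0 -0.003 -0.0006 0 0 0;0.01 0 -0.003 -0.0006 0 0 0'>/dev/null;python3 -c 'from h import *;lip()'
python3 -m jog '0.01 0 -0.002 -0.0004 0 0 0;0.01 0 -0.002 -0.0004 0 0 0'>/dev/null;python3 -c 'from h import *;lip()'
```

```text
lip corner mm [-51.4  -0.9  55.5] yaw,tilt -0.02 11.93 F(unit) [-0.4  0.3 -1. ] T [-0.01  0.17  0.01]
lip corner mm [-53.4  -1.2  56.2] yaw,tilt -0.01 12.0 F(unit) [ 0.8  0.2 -2.4] T [-0.04  0.22 -0.02]
lip corner mm [-55.3  -1.2  56.2] yaw,tilt -0.01 11.99 F(unit) [-0.6  0.5 -1.5] T [-0.01  0.23  0.01]
```

```bash
python3 -m jog '0.01 0 -0.001 -0.0002 0 0 0;0.01 0 -0.002 -0.0004 0 0 0;0.01 0 -0.002 -0.0004 0 0 0'>/dev/null;python3 -c 'from h import *;lip()'
python3 -m jog '0.01 0 -0.001 -0.0002 0 0 0;0.01 0 -0.0015 -0.0003 0 0 0;0.01 0 -0.0015 -0.0003 0 0 0'>/dev/null;python3 -c 'from h import *;lip()'
python3 -m jog '0.01 0 -0.001 -0.0002 0 0 0;0.01 0 -0.001 -0.0002 0 0 0'>/dev/null;python3 -c 'from h import *;lip()'
```

```text
lip corner mm [-57.2  -1.2  56.1] yaw,tilt -0.0 11.99 F(unit) [-0.4  0.3 -1.8] T [-0.05  0.15  0.02]
lip corner mm [-58.7  -1.2  56.1] yaw,tilt -0.0 11.98 F(unit) [ 0.3 -0.1 -0.5] T [-0.    0.13  0.04]
lip corner mm [-59.8  -1.2  56.1] yaw,tilt -0.0 11.98 F(unit) [ 0.3 -0.1 -1.9] T [-0.    0.12 -0.  ]
```

```bash
python3 -m jog '0.01 0 -0.001 -0.0002 0 0 0;0.01 0 -0.001 -0.0002 0 0 0'>/dev/null;python3 -c 'from h import *;lip()'
python3 -m jog '0.01 0 -0.001 -0.0002 0 0 0;0.01 0 -0.001 -0.0002 0 0 0'>/dev/null;python3 -c 'from h import *;lip()'
```

```text
lip corner mm [-60.3  -1.3  56.3] yaw,tilt -0.01 12.06 F(unit) [ 1.8  0.8 -1.6] T [-0.03 -0.12  0.  ]
lip corner mm [-60.5  -1.3  56.5] yaw,tilt -0.02 12.18 F(unit) [ 5.6  0.6 -3.8] T [ 0.03 -0.91  0.02]
```

```bash
python3 -m jog '0.01 0 0.0027 0.0006 0 0 0;0.01 0 0.0027 0.0006 0 0 0;0.01 0 0.0027 0.0006 0 0 0'>/dev/null;python3 -c 'from h import *;lip();corner(-59,55.5,10,y=-1.3);corner(-59,55.2,8,y=-1.3)'
```

```text
lip corner mm [-59.4  -1.2  55.8] yaw,tilt 0.01 11.91 F(unit) [ 0.   0.1 -0.7] T [-0.    0.12  0.02]
shift [-0.0001  0.0009  0.0024] rot [ 0.0333 -0.0004  0.0002] rows 1.0 1.0
shift [-0.0001  0.0015  0.0049] rot [ 0.0682 -0.0004  0.0002] rows 1.0 1.0
```

```bash
python3 -m jog '0.01 0 0.0009 0.0024 0.0333 0 0;0.01 0 0.0012 0.0036 0.05 0 0;0.01 0 0.0015 0.0049 0.0682 0 0;0.01 0 0.0015 0.0049 0.0682 0 0;0.01 0 0.0015 0.0049 0.0682 0 0'>/dev/null;python3 -c 'from h import *;lip();corner(-59,55.2,7,y=-1.3);corner(-59,55.2,6,y=-1.3)
im=ctrl.get_image("side")[200:310,240:400];t=ctrl.get_image("top")[150:270,350:470]
cv2.imwrite("pics/hook.png",cv2.resize(im,None,fx=4.5,fy=4.5,interpolation=cv2.INTER_CUBIC)[:,:,::-1])'
```

```text
lip corner mm [-58.5  -1.2  55.3] yaw,tilt 0.01 8.06 F(unit) [-0.5  0.1 -0.8] T [-0.02  0.05  0.05]
shift [-0.0001 -0.0002  0.0011] rot [ 0.0186 -0.0004  0.0002] rows 1.0 1.0
shift [-0.0001  0.0002  0.0022] rot [ 0.036  -0.0004  0.0002] rows 1.0 1.0
```

View pics/hook.png

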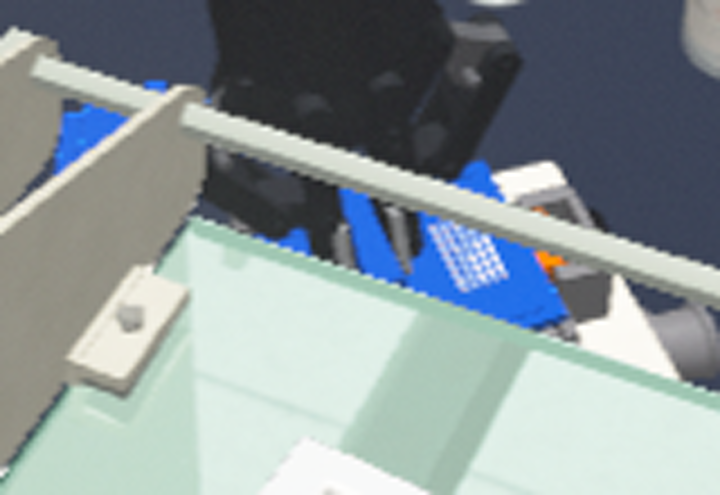

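The lid is hooked, with its free edge at (540,300) just short of the orange catch (550,260). I'll keep swinging it down.

```bash
python3 -m jog '0.01 0 -0.0002 0.0011 0.0186 0 0;0.01 0 -0.0002 0.0011 0.0186 0 0'>/dev/null;python3 -c 'from h import *;lip()'
python3 -m jog '0.01 0 0.0003 0.0011 0.0174 0 0;0.01 0 0.0003 0.0011 0.0174 0 0'>/dev/null;python3 -c 'from h import *;lip()'
```

```text
lip corner mm [-59.   -1.3  55.4] yaw,tilt -0.0 6.98 F(unit) [-0.4 -0.6 -0.6] T [0.01 0.07 0.03]
lip corner mm [-58.9  -1.3  55.6] yaw,tilt 0.01 5.97 F(unit) [-2.1 -0.3  0.4] T [-0.01  0.24  0.03]
```

```bash
python3 -m jog '0.03 0 0 0 0 0 0;0.03 0 0 0 0 0 0;0.03 0 0 0 0 0 0;0.03 0 0 -0.002 0 0 0;0.03 0 0 -0.03 0 0 0;0.03 0 0 -0.06 0 0 0;0.03 0 0 -0.06 0 0 0;0.0 0 0 -0.06 0 0 0;0.0 0 0 -0.06 0 0 0;0 0 0 -0.06 0 0 0;0 0 0 -0.06 0 0 0'; python3 -c 'from h import *
# pad press point at lid x=+38: tilt 6 plane
Rt=tool(YAW,np.radians(3));Rl=Rz*R.from_euler("y",-np.radians(6))
p=O+Rz.apply([-.059,0,.0546])+Rl.apply([.061+.038,0,.005])
goal(Rt,p+Rt.apply([0,0,-.008-.01]))
lip()
im=ctrl.get_image("side")[200:310,240:400]
cv2.imwrite("pics/rel.png",cv2.resize(im,None,fx=4.5,fy=4.5,interpolation=cv2.INTER_CUBIC)[:,:,::-1])'
```

```text
t: 12.07
tool_pos: [0.5137, -0.1564, 0.1402]
tool_rot: [2.205, 2.131, 0.111]
contact_force: [0.2, -0.1, -0.1]
opening: 0.0001
grip_force: 0.0
shift [0.0008 0.0402 0.0567] rot [ 0.0502 -0.0013 -0.    ] rows 2.0 1.0
lip corner mm [-66.4  -0.8 113.5] yaw,tilt -0.0 5.88 F(unit) [ 0.2 -0.1 -0.1] T [ 0.01  0.01 -0.09]
```

View pics/rel.png

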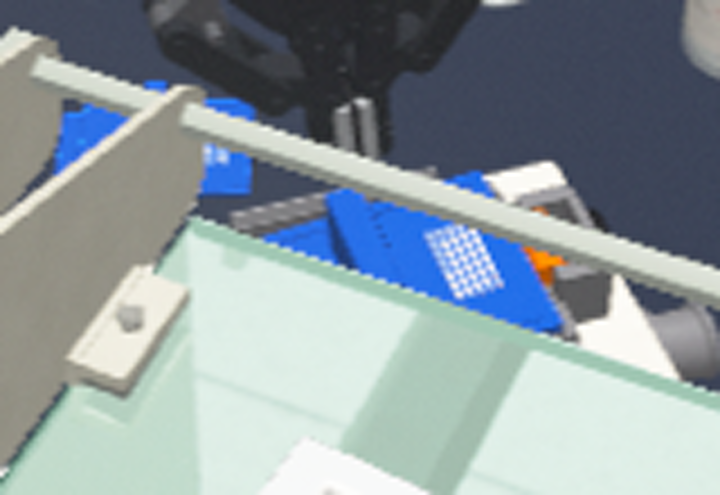

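The lid is released and rests on the catch, with its thumb pad at (465,260). Next I go over the thumb pad and press by feel.

```bash
cat >> h.py <<'E'
def tipf():
    o=ctrl.get_obs();Rt=R.from_rotvec(o["tool_rot"]);p=o["tool_pos"]+Rt.apply([0,0,.008])
    print("tip mm",np.round(1e3*Rz.inv().apply(p-O),1),"F",np.round(Rz.inv().apply(o["contact_force"]),1),"T",np.round(o["wrist_torque"],2))
E
python3 -m jog '0 0 0.0402 0 0.05 -0.001 0;0 0.0008 0.0402 0 0.05 -0.001 0;0 0.0008 0.0402 0.04 0.05 -0.001 0;0 0.0008 0.0402 0.0567 0.05 -0.001 0;0 0.0008 0.0402 0.0567 0.05 -0.001 0;0 0.0008 0.0402 0.0567 0.05 -0.001 0'>/dev/null;python3 -c 'from h import *;tipf()'
python3 -m jog '0 0 0 0.003 0 0 0;0 0 0 0.006 0 0 0;0 0 0 0.006 0 0 0'>/dev/null;python3 -c 'from h import *;tipf()'
python3 -m jog '0 0 0 0.001 0 0 0;0 0 0 0.002 0 0 0;0 0 0 0.002 0 0 0'>/dev/null;python3 -c 'from h import *;tipf()'
```

```text
tip mm [38.4  0.  79.9] F [-0.4 -0.1  0.6] T [ 0.04  0.01 -0.  ]
tip mm [40.4 -0.8 76.9] F [-0.1  0.  -0.6] T [-0.01  0.04  0.01]
tip mm [40.  -0.5 74.1] F [ 0.1  0.  -0.4] T [0.03 0.01 0.02]
```

```bash
for k in 1; do python3 -m jog '0 0 0 0.001 0 0 0;0 0 0 0.002 0 0 0;0 0 0 0.002 0 0 0'>/dev/null;python3 -c 'from h import *;tipf()'; done
python3 -m jog '0 0 0 0.001 0 0 0;0 0 0 0.002 0 0 0;0 0 0 0.002 0 0 0'>/dev/null;python3 -c 'from h import *;tipf()'
python3 -m jog '0 0 0 0.001 0 0 0;0 0 0 0.0015 0 0 0;0 0 0 0.0015 0 0 0'>/dev/null;python3 -c 'from h import *;tipf()'
python3 -m jog '0 0 0 0.001 0 0 0;0 0 0 0.0015 0 0 0;0 0 0 0.0015 0 0 0'>/dev/null;python3 -c 'from h import *;tipf()'
```

```text
tip mm [39.9 -0.4 71.4] F [ 0.3 -0.4 -0.2] T [-0.    0.02 -0.02]
tip mm [40.2 -0.5 69.8] F [-0.8 -0.   1.4] T [0.   0.06 0.01]
tip mm [40.5 -0.6 68.5] F [-1.3  0.   3. ] T [-0.03  0.12 -0.02]
tip mm [40.6 -0.6 67. ] F [-1.1 -0.6  4.7] T [0.06 0.15 0.01]
```

```bash
python3 -m jog '0 0 0 0.001 0 0 0;0 0 0 0.0015 0 0 0;0 0 0 0.0015 0 0 0'>/dev/null;python3 -c 'from h import *;tipf()'
python3 -m jog '0 0 0 0.001 0 0 0;0 0 0 0.0015 0 0 0;0 0 0 0.0015 0 0 0'>/dev/null;python3 -c 'from h import *;tipf()'
python3 -m jog '0 0 0 0.001 0 0 0;0 0 0 0.0015 0 0 0;0 0 0 0.0015 0 0 0'>/dev/null;python3 -c 'from h import *;tipf()'
```

```text
tip mm [40.7 -0.7 65.6] F [-1.1  1.1  5.7] T [-0.02  0.24 -0.01]
tip mm [39.8 -0.2 62.6] F [-0.2 -0.3 -0.1] T [-0.01 -0.03 -0.01]
tip mm [40.1 -0.3 61.6] F [-0.4 -0.7 -0.6] T [ 0.01  0.03 -0.07]
```

```bash
python3 -m jog '0 0 0 0.001 0 0 0;0 0 0 0.001 0 0 0'>/dev/null;python3 -c 'from h import *;tipf()'
python3 -m jog '0 0 0 0.001 0 0 0;0 0 0 0.001 0 0 0'>/dev/null;python3 -c 'from h import *;tipf()'
python3 -m jog '0 0 0 0.001 0 0 0;0 0 0 0.001 0 0 0'>/dev/null;python3 -c 'from h import *;tipf()'
```

```text
tip mm [40.5 -0.4 60.9] F [-0.5  0.8  0.4] T [0.01 0.06 0.04]
tip mm [40.6 -0.5 60. ] F [ 0.6 -0.7  0.2] T [-0.05 -0.01 -0.01]
tip mm [40.8 -0.5 59.8] F [-1.9  0.9  4.5] T [0.15 0.39 0.03]
```

```bash
python3 -m jog '0 0 0 0.0008 0 0 0;0 0 0 0.0008 0 0 0'>/dev/null;python3 -c 'from h import *;tipf()'
python3 -m jog '0 0 0 -0.02 0 0 0;0 0 0 -0.06 0 0 0;0 0 0 -0.1 0 0 0;0 0 0 -0.13 0 0 0;0 0.08 0 -0.15 0 0 0;0 0.12 -0.02 -0.15 0 0 0;0 0.16 -0.04 -0.15 0 0 0;0 0.2 -0.06 -0.15 0 0 0;0 0.2 -0.06 -0.15 0 0 0;0 0.2 -0.06 -0.15 0 0 0;0 0.2 -0.06 -0.15 0 0 0'
python3 -c 'from h import *
im=ctrl.get_image("side")[200:310,240:400];t=ctrl.get_image("top")[160:280,340:460]
cv2.imwrite("pics/end.png",np.hstack([cv2.resize(t,(400,400),interpolation=3),cv2.resize(im,(400,400),interpolation=3)])[:,:,::-1])
for n in("beaker","bottle","tape"):
    r=ctrl.tip_of("top",n);print(n,[onz("top",d["xy"],0).round(3) for d in r[:1]])'
```

```text
tip mm [40.8 -0.6 59.7] F [-4.9  1.1  8.7] T [0.24 0.75 0.05]
t: 16.45
tool_pos: [0.4997, 0.0467, 0.2126]
tool_rot: [2.225, 2.159, 0.059]
contact_force: [0.5, -0.8, -0.2]
opening: -0.0001
grip_force: 0.0
beaker [array([0.675, 0.071, 0.   ])]
bottle [array([ 0.766, -0.012,  0.   ])]
tape []
```

View pics/end.png

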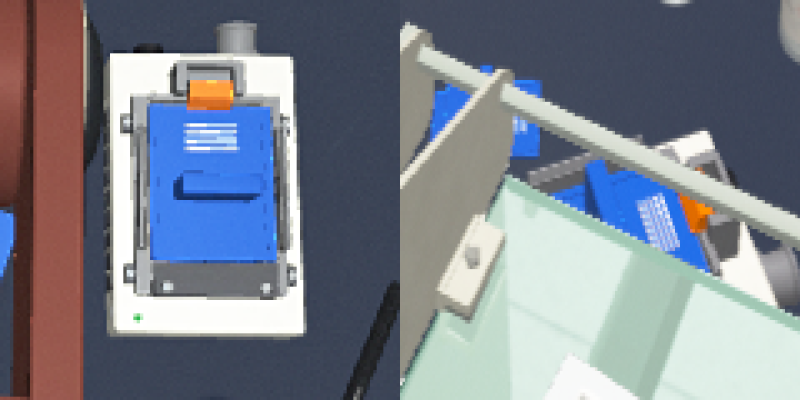

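The lid lies flat in the frame. Its lip is under the ledge at (210,265), and the orange catch sits over its free edge at (210,100). I'm handing the job in.

```bash
python3 -c 'from station import ctrl;print(ctrl.finish_job())'
```

```text
the job is handed in; nothing more can be done
None
```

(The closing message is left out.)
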